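# Re-hang the flip stop of the loaf slicing board and hold it for its hinge pin

## Task

The blue flip stop of the loaf slicing board has come off its hinge. First turn the black clamp knob clockwise until it is tight, so that the grey carriage cannot creep along the fence; then take the stop, lay its two hinge knuckles between the three on the carriage so that the pin holes line up, and finish still holding it there, level, square and without forcing it, so that I can push the pin through. Leave the pin, the loaf and the flour shaker where they are.

Things in the scene. Friction and masses are not known exactly. Their poses are not given: they have to be found in the camera images.
- slicing_board: dark walnut board, 200 (x) x 360 (y) x 16 mm, fixed to the counter. Origin under its middle, z up. Along its far (+x) edge stands an aluminium fence, 36 mm wide and 40 mm high (top 56 mm above the counter), centre line 75 mm from the board's middle.
- carriage (a joint): slide of the grey carriage along the fence, m, grows towards the board's +y, -0.05 to 0.05; slides with about 1 N while the clamp is loose, held when it is tight. The carriage is 84 mm long (y) and reaches 10.5 to 65.5 mm behind (+x of) the hinge axis; its top is 2 mm and the top of its steel hinge leaf 6 mm above the axis.
- carriage_hole (a point): middle of the carriage's hinge, on the pin axis, 68 mm above the counter; axes as the board's (y along the pin hole). Three fixed steel knuckles, 18 mm diameter, 10 mm long, holes 9 mm, rims chamfered 2 mm, at y = -22.5, 0, 22.5 mm: two gaps 12.5 mm wide, open above and to -x. A ledge lies 9.8 mm below the axis, the carriage's face 10.5 mm behind it (+x).
- knob_grip (a point): middle of the grip bar of the black clamp knob on top of the carriage, 27 mm above and 38 mm behind (+x of) the hinge axis; turns with the knob: x along the bar, y across it, z up. The bar is 46 mm long, 14 mm thick, 24 mm high, its lower edge 16 mm above the carriage's top; pinch it across y.
- clamp_knob (a joint): turn of the clamp knob, rad: grows clockwise seen from above, from 0 (loose) to 1.4 (end stop). The clamp starts to bite at about 0.45; it is tight above 1.1, and stays where it is left. It needs about 0.1 to 0.2 N m.
- stop_arm: the loose flip stop, blue plastic, T-shaped, white facing on its +y side, about 0.16 kg, standing on its lower edge on the counter. Origin at its underside; x along the blade towards the hinge end, z up. Blade 16 mm thick (y), 44 mm high, x = -57 to 43 mm; head 50 mm wide (y), x = 43 to 57 mm; steel leaf and knuckles beyond. Hung level, its underside is 26 mm above the counter.
- stop_hole (a point): middle of the stop's hinge, on its pin axis: x = 67.2, z = 42 mm in the stop's frame, axes as the stop's (y along the pin hole). Two steel knuckles, 18 mm diameter, 10 mm long, holes 9 mm, rims chamfered 2 mm, at y = -11.25 and 11.25 mm. Must come to point carriage_hole, stop's x along the board's x; resting on the ledge, it is 0.8 mm low.
- stop_grip (a point): good place for the TCP on the blade near the balance point: x = 12 mm, z = 28 mm in the stop's frame; pinch across y (16 mm)
- hinge_pin: steel hinge pin, 6 mm diameter, 70 mm long, with a cross bar at one end, lying on the board in front of the loaf; origin under its middle; bystander
- loaf: loaf, 82 x 157 x 60 mm, lying on the board against the fence; origin under its middle; bystander
- flour_shaker: grey steel shaker, 67 mm diameter, 120 mm high, standing on the counter; origin under its middle; bystander

How it is judged:
On the way, in this order (a step that is already met when the one before it is completed fails the run):
1. the clamp knob is turned clockwise until tight (above 1.1 rad) (value of joint clamp_knob above 1.1 rad), for 0.2 s.
2. the stop is picked up off the counter in the fingers (height (world z) of stop_arm above 0.015 m and contact force between the fingers and stop_arm above 2 N), for 0.2 s.
At the end, for the whole second after the job is handed in: the clamp is tight (knob above 1.1 rad); the stop's hinge centre is within 2.3 mm of the carriage's in each direction, pin axes within 0.06 rad, the stop level within 0.07 rad, at rest, gripped by the fingers (over 3 N) and pressed on the carriage with less than 15 N (value of joint clamp_knob above 1.1 rad and x of stop_hole in the frame of carriage_hole between -0.0023 and 0.0023 m and y of stop_hole in the frame of carriage_hole between -0.0023 and 0.0023 m and z of stop_hole in the frame of carriage_hole between -0.0023 and 0.0023 m and angle between the y axis of stop_hole and the y axis of carriage_hole, either way round below 0.06 rad and angle between stop_arm's own z axis and vertical below 0.07 rad and linear speed of stop_arm below 0.01 m/s and contact force between the fingers and stop_arm above 3 N and contact force between stop_arm and slicing_board below 15 N); the arm keeps its last pose, push and grip.
It fails at once if the loaf is moved more than 20 mm (distance of loaf from where it was at the start of the episode above 0.02 m).
It fails at once if the hinge pin is moved more than 20 mm (distance of hinge_pin from where it was at the start of the episode above 0.02 m).
It fails at once if the flour shaker is moved more than 20 mm (distance of flour_shaker from where it was at the start of the episode above 0.02 m).
It also fails if it takes over 54 s, if anything falls off the work surface, if the arm or the gripper's body presses on something with over 40 N, if the wrist force passes 120 N, or if a joint passes its speed limit or range.

## Robot

A 6-joint arm with a two-finger parallel gripper is mounted at the origin on a cart in front of the work surface, level with it; the furniture and walls round the work are solid. World frame = base frame: x ahead of the robot, y to its left, z up, the work surface at z = 0. Lengths are in m, angles in rad, forces in N, time in s.
With the tool pointing down it reaches from about 0.25 to 0.775 m from the base axis. Payload 4 kg.
Tool frame: the origin (TCP) lies between the finger pads, 19 mm behind the fingertips; this is the grasp point; z points along the fingers, y is the line along which they close (so a half turn about z gives the same grasp; the last joint's range is limited). The gripper opens to 94 mm and grips with 3 to 60 N. Pads are 16 mm wide; open, the fingers measure 119 mm over their backs; the gripper's body (75 mm by 177 mm) begins 78 mm behind the grasp point.
Start: joints at [-1.428, 0.087, 1.371, -0, 1.684, -0.103], TCP at [0.134, -0.533, 0.224] pointing down, gripper open.
Joint ranges: [-3.1, 3.1], [-0.76, 2.03], [0.27, 2.55], [-1.08, 4.22], [0.17, 2.65], [-2.57, 2.57]. Speed limits (rad/s): [2.79, 2.79, 3.14, 3.14, 3.14, 3.14].

## Interface

Orientations are given as [roll, pitch, yaw] about the fixed x, y, z axes, in that order (R = Rz(yaw) Ry(pitch) Rx(roll)).
In Python, from bench import robot gives the robot as it stands. The module is installed in compiled form; this text tells all that it offers.
- The arm moves only by the tool move_arm, never from a script. Its argument "motion" is one flat list of numbers, 7 for each row, row after row: the turn, a rotation vector about the tool's x, y, z in units of 45 degrees (1.0 is 45 degrees), then the shift along the tool's x, y, z in units of 100 mm (1.0 is 100 mm), then the opening, from 0 (shut) to 1 (fully open). A call has 1 to 12 rows; each row shifts and turns the commanded pose from where the row before left it, along the tool's axes as they then stand; what a row does not reach is not made up. A row lasts 1/12 s, in which the tool goes at most 41.7 mm and 7.16 degrees, less where a joint would pass 70% of its speed; a pose out of reach is approached as far as the arm can. A call with a number of a shift or a turn outside -1 to 1 is refused whole. A call with a gripper value outside its range is refused whole. The fingers move at their own pace and stop on an object; the grip force is fixed at half the most. Time passes only in rows, so rows that do not move let the fingers close. It gives the time, the measured TCP pose, the force, the opening and the grip force at its end, in the units of the state.
- robot.get_obs(): the state, without advancing time (a new reading comes with each control period).
- robot.snapshot(name): name is "scene" or "top"; returns the picture (384x512x3 uint8, red, green, blue); there is no depth.
- robot.get_calibration(name): a dict with "fx", "fy", "cx", "cy" (pixels), "R" (3x3) and "t" (3): a world point X has camera coordinates R X + t. Camera axes: x right, y down, z forward; pixel columns grow to the right and rows downward; lengths in m; the calibration is good to about 2 mm. A picture is of the moment at which its call begins. get_calibration takes no time and is no camera call.
- robot.close_job(): hands the job in; it is judged then, once.
The state is a dict: "time": time; "joint_positions": joint angles; "qvel": joint speeds; "joint_torque": joint torques, N m; "tool_pos": TCP position; "ee_rot": TCP orientation; "wrist_force": force on the tool from outside, world axes, zero at the start; "wrist_torque": the same for the moment, N m; "width": finger opening in m; "finger_force": force on a finger pad.
Only numpy, scipy, OpenCV 4.12 (cv2) and the standard library are available. Lean on these libraries where they do the work, as an engineer would, in place of code of your own. Each camera call takes 0.05 s, during which the arm holds its last target. There are 200 camera calls.

## Working session

There is one attempt and no reset: what is moved stays moved. The work goes in short steps, Python scripts to look and compute and a tool call to move; the robot and the scene stay as the last step left them, time stands still between calls to the robot, and variables do not carry over. Pictures are saved under pics/ and viewed, at most 10 in all, crops included, and the job is handed in when it is done.

Besides the shell and the picture viewer there is one more tool, called after "Call:" by a JSON object that holds its "op" and its "data". move_arm: Moves the arm, as the interface text tells. Shifts and turns lie within -1 to 1; 1 stands for 100 mm of shift or 45 degrees of turn. Its arguments: {"type":"object","properties":{"motion":{"type":"array","items":{"type":"number"}}},"required":["motion"]}

```bash
mkdir -p pics; python3 - <<'E'
from bench import robot
import cv2,numpy as np
for n in("scene","top"):
    im=robot.snapshot(n); cv2.imwrite(f"pics/{n}0.png",cv2.resize(im[:,:,::-1],(800,600),interpolation=cv2.INTER_CUBIC))
    cv2.imwrite(f"{n}0raw.png",im[:,:,::-1])
    c=robot.get_calibration(n);print(n,c)
    R=np.array(c["R"]);print(-R.T@np.array(c["t"]))
o=robot.get_obs();print(o)
E
```

```text
scene {'fx': 411.70284020302665, 'fy': 411.70284020302665, 'cx': 255.12919259920344, 'cy': 186.54218558151717, 'R': array([[-0.7915377 , -0.61096786, -0.01365056],
       [-0.36264326,  0.4875661 , -0.79420977],
       [ 0.4918922 , -0.62369669, -0.60749033]]), 't': array([0.40684085, 0.24856759, 1.1497345 ])}
[-0.1533742   0.84445915  0.901421  ]
top {'fx': 402.8173301847654, 'fy': 402.8173301847654, 'cx': 256.6383255047818, 'cy': 192.15801140635355, 'R': array([[-0.01277874, -0.99989538, -0.00677711],
       [-0.99034474,  0.01359174, -0.13795855],
       [ 0.13803623,  0.00494874, -0.99041482]]), 't': array([-0.00916348,  0.5325614 ,  1.09373254])}
[ 0.37632757 -0.02181356  1.15665821]
{'time': 0.1, 'joint_positions': array([-1.42810414e+00,  8.78564263e-02,  1.37208440e+00, -3.13163927e-06,
        1.68360828e+00, -1.03093717e-01]), 'qvel': array([-4.65638191e-04, -7.09233363e-04, -3.48947781e-03,  2.78536337e-04,
       -3.12121035e-04, -8.64965906e-05]), 'joint_torque': array([ 1.69437182e-03, -3.41252697e+01, -3.03302693e+01,  7.20227603e-02,
        3.04885267e-02, -8.76142371e-05]), 'tool_pos': array([ 0.13375772, -0.53301573,  0.22324417]), 'ee_rot': array([-3.13964627e+00, -1.98244844e-04,  2.45785362e-01]), 'wrist_force': array([-0.59754264, -0.29729187, -0.55145284]), 'wrist_torque': array([-0.03035528,  0.03391257, -0.00499569]), 'finger_force': 0.0, 'width': 0.09396518949684791}
```

View pics/scene0.png

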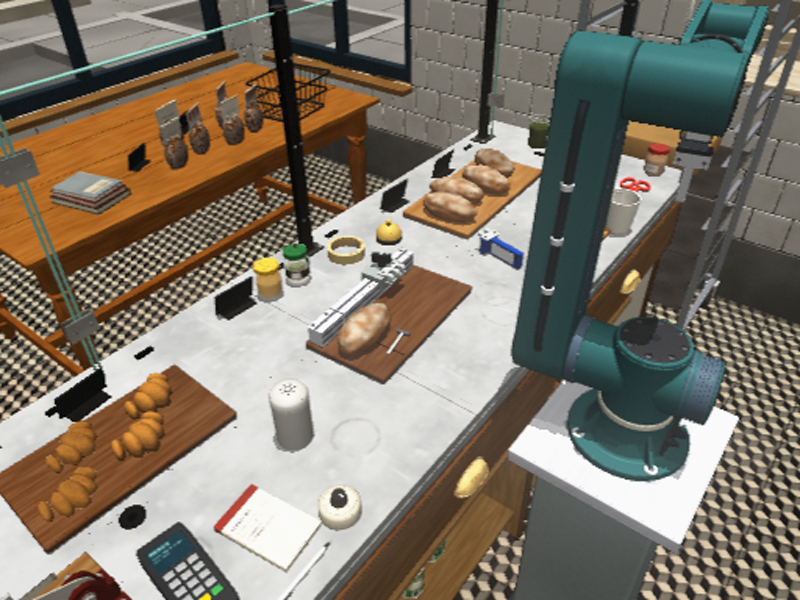

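View pics/top0.png

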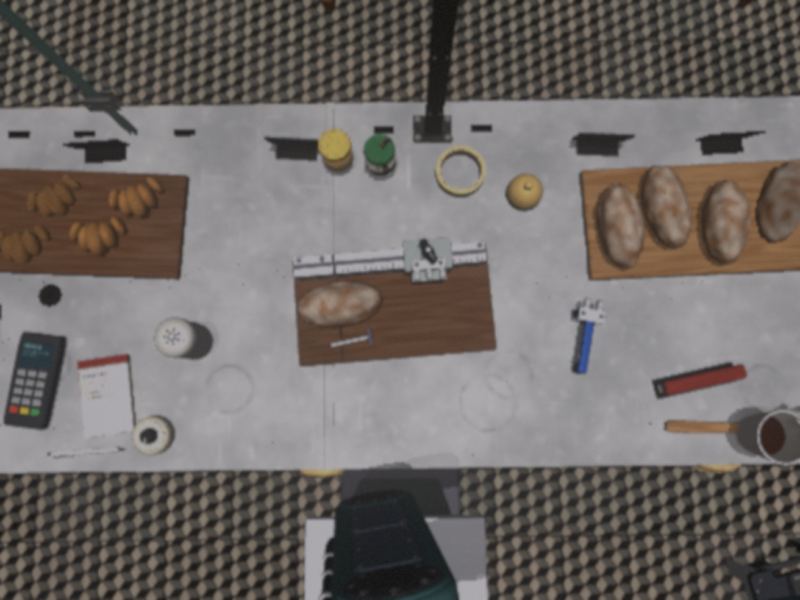

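The scene view shows the board, carriage and stop. In the top view (800 px scale), the carriage is at about (428,258), the knob at (428,250), the stop at (588,335) and the shaker at (177,337). I'll enlarge crops to measure from.

```bash
python3 - <<'E'
import cv2,numpy as np
t=cv2.imread("top0raw.png")
def crop(x,y,w,h,k):
    return cv2.resize(t[y:y+h,x:x+w],None,fx=k,fy=k,interpolation=cv2.INTER_CUBIC)
a=crop(240,145,80,40,10); b=crop(355,182,40,60,10)
# A: origin (240,145) x10 800x400 ; B
cv2.imwrite("pics/a.png",a)
c=crop(180,145,140,95,5); c=c[:475,:]
p=np.zeros((600,800,3),np.uint8); p[:600,:400]=b; s=cv2.imread("scene0raw.png")
q=cv2.resize(s[140:200,295:345],None,fx=8,fy=8,interpolation=cv2.INTER_CUBIC); p[:480,400:]=q
cv2.imwrite("pics/b.png",p)
E
```

```text
(no output)
```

View pics/a.png

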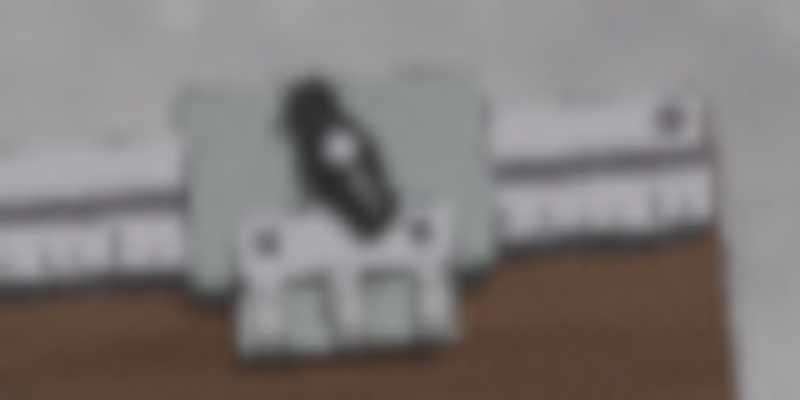

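View pics/b.png

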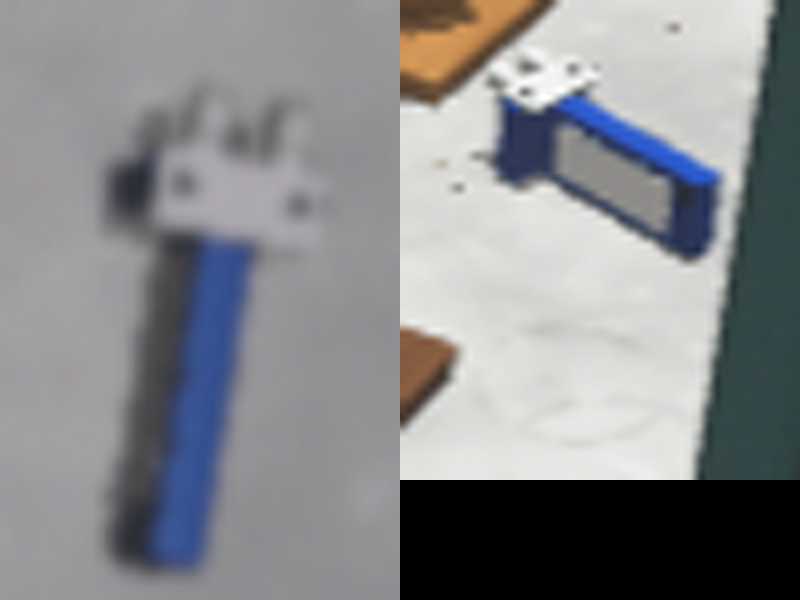

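Readings from the crops:
- **Knob:** bar from (310,80) to (375,235), hub at (340,147).
- **Carriage:** edges at x≈187 and 490, knuckles at x≈265, 345 and 430.
- **Stop:** blade tail at (177,567), neck at (223,241), knuckle tops at (207,115) and (286,127).

```bash
cat > h.py <<'E'
import numpy as np
from bench import robot
C={n:robot.get_calibration(n) for n in("scene","top")}
def proj(n,X):
    c=C[n];p=np.asarray(X)@np.array(c["R"]).T+c["t"]
    return np.stack([c["fx"]*p[...,0]/p[...,2]+c["cx"],c["fy"]*p[...,1]/p[...,2]+c["cy"]],-1)
def ray(n,u,z):
    c=C[n];R=np.array(c["R"]);o=-R.T@c["t"]
    d=R.T@np.array([(u[0]-c["cx"])/c["fx"],(u[1]-c["cy"])/c["fy"],1]);return o+d*(z-o[2])/d[2]
def raw(p,o,k): return (np.array(p)+.5)/k-.5+np.array(o)
E
python3 - <<'E'
from h import *
np.set_printoptions(precision=4,suppress=True)
A=lambda p,z:ray("top",raw(p,(240,145),10),z)
B=lambda p,z:ray("top",raw(p,(355,182),10),z)
F=lambda p,z:ray("top",raw(p,(0,0),1.5625),z)
for nm,p,z in [("hub",(340,147),.107),("bar1",(310,80),.107),("bar2",(375,235),.107),("carL",(180,95),.07),("carL2",(193,292),.07),("carR",(485,82),.07),("carR2",(495,268),.07),("k1",(265,300),.077),("k2",(345,295),.077),("k3",(430,290),.077),("fenceRfar",(708,95),.056),("fenceRnear",(718,230),.056),("ledgeL",(238,350),.058),("ledgeR",(460,338),.058),("leafL",(240,225),.074),("leafR",(450,208),.074)]: print(nm,A(p,z))
for nm,p,z in [("tail",(177,567),.044),("neck",(224,241),.044),("knL",(207,112),.051),("knR",(286,125),.051),("leafL",(152,235),.048),("leafR",(320,248),.048)]: print(nm,B(p,z))
for nm,p,z in [("bl",(299,364),.016),("br",(495,349),.016),("fenceL",(293,258),.056),("fenceLn",(295,277),.056),("fenceRn",(487,262),.056)]: print(nm,F(p,z))
E
```

```text
hub [ 0.6104 -0.0627  0.107 ]
bar1 [ 0.6288 -0.055   0.107 ]
bar2 [ 0.5864 -0.0715  0.107 ]
carL [ 0.6339 -0.0203  0.07  ]
carL2 [ 0.5786 -0.0231  0.07  ]
carR [ 0.6364 -0.1045  0.07  ]
carR2 [ 0.5842 -0.106   0.07  ]
k1 [ 0.5748 -0.0427  0.077 ]
k2 [ 0.5759 -0.0645  0.077 ]
k3 [ 0.577  -0.0876  0.077 ]
fenceRfar [ 0.6351 -0.1677  0.056 ]
fenceRnear [ 0.5967 -0.1693  0.056 ]
ledgeL [ 0.5644 -0.0353  0.058 ]
ledgeR [ 0.5669 -0.0968  0.058 ]
leafL [ 0.5963 -0.0362  0.074 ]
leafR [ 0.6003 -0.0938  0.074 ]
tail [ 0.3996 -0.3314  0.044 ]
neck [ 0.4891 -0.3491  0.044 ]
knL [ 0.5243 -0.3442  0.051 ]
knR [ 0.5203 -0.3658  0.051 ]
leafL [ 0.4906 -0.3281  0.048 ]
leafR [ 0.4864 -0.3742  0.048 ]
bl [0.4221 0.1701 0.016 ]
br [ 0.4445 -0.1845  0.016 ]
fenceL [0.609  0.1759 0.056 ]
fenceLn [0.5745 0.172  0.056 ]
fenceRn [ 0.5968 -0.1697  0.056 ]
```

Estimates:
- **Board:** yaw ≈ 0.064.
- **Hinge:** centre at about (0.572, -0.065).
- **Knob:** hub at (0.610, -0.063), bar yaw ≈ 0.372.
- **Stop:** grip point at about (0.468, -0.345), yaw ≈ -0.187.

Next I move above the knob.

Call:
{"op": "move_arm", "data": {"motion": [0,0,0,0.288,-0.17,0.036,0.5,0,0,0,0.288,-0.17,0.036,0.5,0,0,0,0.288,-0.17,0.036,0.5,0,0,0,0.288,-0.17,0.036,0.5,0,0,0,0.288,-0.17,0.036,0.5,0,0,0,0.288,-0.17,0.036,0.5,0,0,0,0.288,-0.17,0.036,0.5,0,0,0,0.288,-0.17,0.036,0.5,0,0,0,0.288,-0.17,0.036,0.5,0,0,0,0.288,-0.17,0.036,0.5]}}

```text
time: 0.93
tool_pos: [0.3725, -0.297, 0.1877]
ee_rot: [-3.141, 0.0, 0.246]
wrist_force: [0.5, 0.2, 0.9]
width: 0.047
finger_force: 0.0
```

Call:
{"op": "move_arm", "data": {"motion": [0,0,0,0.288,-0.17,0.036,0.5,0,0,0,0.288,-0.17,0.036,0.5,0,0,0,0.288,-0.17,0.036,0.5,0,0,0,0.288,-0.17,0.036,0.5,0,0,0,0.288,-0.17,0.036,0.5,0,0,0,0.288,-0.17,0.036,0.5,0,0,0,0.288,-0.17,0.036,0.5,0,0,0,0.288,-0.17,0.036,0.5,0,0,0,0.288,-0.17,0.036,0.5,0,0,0,0.288,-0.17,0.036,0.5,0,0,-0.08,0,0,0,0.5,0,0,-0.08,0,0,0,0.5]}}

```text
time: 1.93
tool_pos: [0.6102, -0.0616, 0.1503]
ee_rot: [-3.14, 0.003, 0.378]
wrist_force: [-0.3, -1.4, -0.1]
width: 0.0473
finger_force: 0.0
```

Call:
{"op": "move_arm", "data": {"motion": [0,0,0,0,0.01,0.13,0.5,0,0,0,0,0,0.13,0.5,0,0,0,0,0,0.13,0.5,0,0,0,0,0,0.14,0.5,0,0,0,0,0,0,0.5,0,0,0,0,0,0,0,0,0,0,0,0,0,0,0,0,0,0,0,0,0,0,0,0,0,0,0,0,0,0,0,0,0,0,0,0,0,0,0,0,0,0]}}

```text
time: 2.85
tool_pos: [0.6106, -0.0645, 0.1003]
ee_rot: [3.141, -0.001, 0.371]
wrist_force: [-1.3, -0.4, 2.8]
width: 0.0171
finger_force: 30.0
```

Call:
{"op": "move_arm", "data": {"motion": [0,0,0,0,0,0,0,0,0,0,0,0,0,0,0,0,0,0,0,0,0]}}

```text
time: 3.1
tool_pos: [0.6106, -0.0646, 0.1003]
ee_rot: [3.141, -0.001, 0.371]
wrist_force: [-0.7, 0.2, 4.2]
width: 0.0168
finger_force: 30.0
```

```bash
python3 - <<'E'
from bench import robot
import cv2
im=robot.snapshot("scene")[:,:,::-1]
cv2.imwrite("pics/c.png",cv2.resize(im[120:240,170:330],None,fx=5,fy=5,interpolation=cv2.INTER_CUBIC))
o=robot.get_obs();print(o["tool_pos"],o["ee_rot"],o["width"],o["wrist_force"],o["wrist_torque"])
E
```

```text
[ 0.61056408 -0.06455607  0.10022469] [ 3.14076694e+00 -1.19508546e-03  3.71468475e-01] 0.016810396712036133 [-1.34258961  0.38144628  5.28621865] [0.05366779 0.16502135 0.01973989]
```

View pics/c.png

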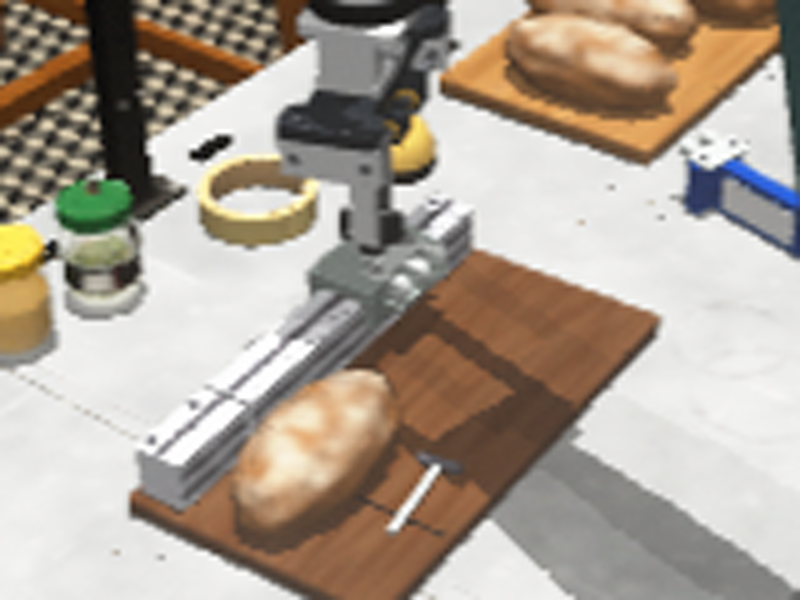

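The fingers hold the knob at about (365,215), and the stop is untouched at the upper right. Now I turn the knob clockwise.

Call:
{"op": "move_arm", "data": {"motion": [0,0,0.14,0,0,-0.02,0,0,0,0.14,0,0,0,0,0,0,0.14,0,0,0,0,0,0,0.14,0,0,0,0,0,0,0.14,0,0,0,0,0,0,0.14,0,0,0,0,0,0,0.14,0,0,0,0,0,0,0.14,0,0,0,0,0,0,0.14,0,0,0,0,0,0,0.14,0,0,0,0,0,0,0.14,0,0,0,0,0,0,0.12,0,0,0,0]}}

```text
time: 4.15
tool_pos: [0.6104, -0.064, 0.1005]
ee_rot: [-3.141, 0.0, -0.936]
wrist_force: [0.5, 1.6, 1.9]
width: 0.0171
finger_force: 32.9
```

Call:
{"op": "move_arm", "data": {"motion": [0,0,0,0,0,0,0,0,0,0,0,0,0,0,0,0,0,0,0,0,0]}}

```text
time: 4.4
tool_pos: [0.6101, -0.0637, 0.1005]
ee_rot: [-3.141, 0.001, -0.93]
wrist_force: [1.3, 1.4, -1.7]
width: 0.0176
finger_force: 31.6
```

```bash
python3 - <<'E'
from bench import robot
o=robot.get_obs();print(o["joint_positions"],o["wrist_force"],o["wrist_torque"])
E
```

```text
[-1.97141768e-01  2.80402187e-01  1.39369644e+00  1.32319294e-03
  1.46818294e+00  2.30332106e+00] [ 1.25404576  1.44066384 -1.70072744] [ 0.70212893 -0.25491544  0.3066546 ]
```

Call:
{"op": "move_arm", "data": {"motion": [0,0,0.08,0,0,0,0,0,0,0.05,0,0,0,0,0,0,0,0,0,0,0,0,0,0,0,0,0,0]}}

```text
time: 4.73
tool_pos: [0.6102, -0.0639, 0.1006]
ee_rot: [-3.141, 0.001, -1.031]
wrist_force: [2.2, 3.1, -3.2]
width: 0.0187
finger_force: 37.4
```

```bash
python3 - <<'E'
from bench import robot
o=robot.get_obs();print(o["ee_rot"],o["wrist_force"],o["wrist_torque"])
E
```

```text
[-3.14129134e+00  6.70550392e-04 -1.03114435e+00] [ 2.20250559  3.10650485 -3.20550336] [ 0.61861802 -0.52674251  0.71229638]
```

Call:
{"op": "move_arm", "data": {"motion": [0,0,-0.08,0,0,0,0.5,0,0,0,0,0,0,0.5,0,0,0,0,0,0,0.5,0,0,0,0,0,0,0.5,0,0,0,0,0,-0.2,0.5,0,0,0,0,0,-0.3,0.5,0,0,-0.14,0,0,-0.3,0.5,0,0,-0.14,0,0,-0.2,0.5,0,0,-0.14,0,0,0,0.5,0,0,-0.14,0,0,0,0.5,0,0,-0.14,0,0,0,0.5,0,0,-0.14,0,0,0,0.5]}}

```text
time: 5.73
tool_pos: [0.6101, -0.065, 0.2018]
ee_rot: [3.141, -0.001, -0.308]
wrist_force: [1.0, -0.1, 0.2]
width: 0.0471
finger_force: 0.0
```

Call:
{"op": "move_arm", "data": {"motion": [0,0,-0.14,0,0,0,0.5,0,0,0,0,0,0,0.5]}}

```text
time: 5.9
tool_pos: [0.61, -0.0649, 0.2015]
ee_rot: [3.141, -0.0, -0.201]
wrist_force: [0.3, -0.1, -0.6]
width: 0.0472
finger_force: 0.0
```

Call:
{"op": "move_arm", "data": {"motion": [0,0,0,-0.083,0.302,0.08,0.5,0,0,0,-0.083,0.302,0.08,0.5,0,0,0,-0.083,0.302,0.08,0.5,0,0,0,-0.083,0.302,0.08,0.5,0,0,0,-0.083,0.302,0.08,0.5,0,0,0,-0.083,0.302,0.08,0.5,0,0,0,-0.083,0.302,0.08,0.5,0,0,0,-0.083,0.302,0.08,0.5,0,0,0,-0.083,0.302,0.08,0.5,0,0,-0.02,-0.083,0.302,0.08,0.5,0,0,0,0,0,0,0.5,0,0,0,0,0,0,0.5]}}

```text
time: 6.9
tool_pos: [0.467, -0.3449, 0.1206]
ee_rot: [-3.141, 0.001, -0.192]
wrist_force: [0.8, 0.9, 0.1]
width: 0.0467
finger_force: 0.0
```

```bash
python3 - <<'E'
from h import *
import cv2
t=robot.snapshot("top")[:,:,::-1]; s=robot.snapshot("scene")[:,:,::-1]
cv2.imwrite("top1raw.png",t);cv2.imwrite("scene1raw.png",s)
p=np.zeros((600,800,3),np.uint8)
p[:240,:480]=cv2.resize(t[145:185,240:320],None,fx=6,fy=6,interpolation=cv2.INTER_CUBIC)
p[240:600,:400]=cv2.resize(s[145:190,225:275],None,fx=8,fy=8,interpolation=cv2.INTER_CUBIC)
p[240:600,400:]=cv2.resize(s[140:185,295:345],None,fx=8,fy=8,interpolation=cv2.INTER_CUBIC)
cv2.imwrite("pics/d.png",p)
E
```

```text
(no output)
```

View pics/d.png

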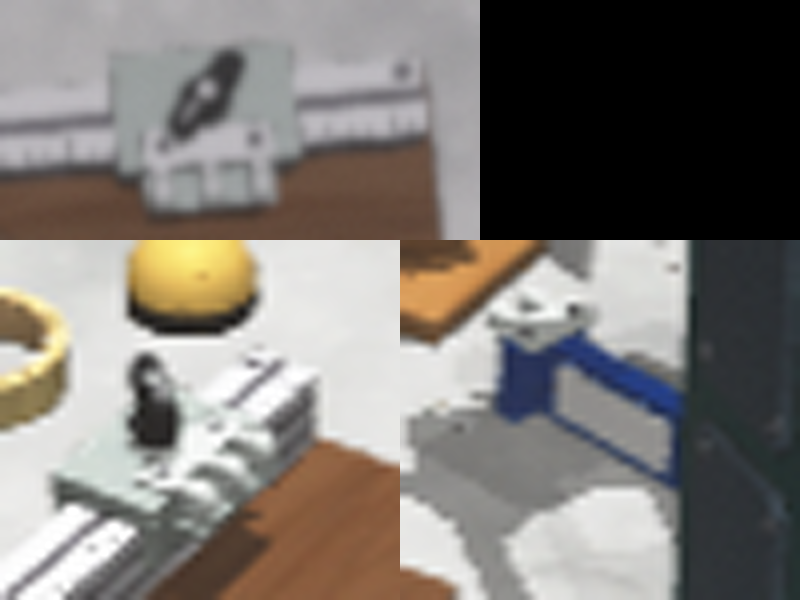

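The crop shows the bar running from (235,55) to (180,135). That is a turn of only about 1 rad, so the grip may have slipped. I'll measure the angle properly in both top images.

```bash
python3 - <<'E'
from h import *
import cv2
for f in("top0raw.png","top1raw.png"):
    g=cv2.imread(f)[150:172,262:288].max(2).astype(float)
    w=np.clip(130-g,0,70)
    n,l=cv2.connectedComponents((w>10).astype(np.uint8)); sz=[w[l==i].sum() for i in range(1,n)]; k=1+int(np.argmax(sz))
    ys,xs=np.nonzero(l==k)
    P=np.array([ray("top",(x+262,y+150),.107)[:2] for x,y in zip(xs,ys)]);W=w[ys,xs]
    m=(P*W[:,None]).sum(0)/W.sum();c=(P-m).T@((P-m)*W[:,None])/W.sum();e,v=np.linalg.eigh(c);a=v[:,1];a=a*np.sign(a[0])
    print(f,m,np.arctan2(a[1],a[0]),np.sqrt(e*12),len(W))
E
```

```text
top0raw.png [ 0.60690291 -0.06122146] 0.4937495246814714 [0.01935361 0.04274786] 127
top1raw.png [ 0.60705234 -0.0646827 ] -0.6659439326243934 [0.01741224 0.04399196] 107
```

Bar yaw went from about 0.49 to -0.67, a turn of 1.16 rad, which is too close to the 1.1 limit. I'll regrip square to the bar and turn further.

Call:
{"op": "move_arm", "data": {"motion": [0,0,0,0.086,-0.303,-0.05,0.5,0,0,0,0.086,-0.303,-0.05,0.5,0,0,0,0.086,-0.303,-0.05,0.5,0,0,0,0.086,-0.303,-0.05,0.5,0,0,0,0.086,-0.303,-0.05,0.5,0,0,0,0.086,-0.303,-0.05,0.5,0,0,0,0.086,-0.303,-0.05,0.5,0,0,0,0.086,-0.303,-0.05,0.5,0,0,0,0.086,-0.303,-0.05,0.5,0,0,0,0.086,-0.303,-0.05,0.5,0,0,0.121,0,0,0,0.5,0,0,0.121,0,0,0,0.5]}}

```text
time: 8.0
tool_pos: [0.61, -0.0579, 0.1725]
ee_rot: [-3.141, -0.002, -0.376]
wrist_force: [1.1, -0.4, 0.5]
width: 0.0472
finger_force: 0.0
```

Call:
{"op": "move_arm", "data": {"motion": [0,0,0.121,0,0,0.14,0.5,0,0,0.121,0,0,0.14,0.5,0,0,0.121,0,0,0.14,0.5,0,0,0,0,0,0.14,0.5,0,0,0,0,0,0.14,0.5,0,0,0,0,0,0,0,0,0,0,0,0,0,0,0,0,0,0,0,0,0,0,0,0,0,0,0,0,0,0,0,0,0,0,0]}}

```text
time: 8.83
tool_pos: [0.6097, -0.0618, 0.1028]
ee_rot: [-3.14, -0.002, -0.661]
wrist_force: [0.1, 0.4, -0.4]
width: 0.0168
finger_force: 0.0
```

Call:
{"op": "move_arm", "data": {"motion": [0,0,0,0,0,0,0,0,0,0,0,0,0,0,0,0,0,0,0,0,0]}}

```text
time: 9.08
tool_pos: [0.609, -0.0628, 0.1028]
ee_rot: [3.141, -0.002, -0.662]
wrist_force: [-2.3, -2.8, 6.4]
width: 0.0135
finger_force: 30.0
```

Call:
{"op": "move_arm", "data": {"motion": [0,0,0.1,0,0,0,0,0,0,0.1,0,0,0,0,0,0,0.1,0,0,0,0,0,0,0.1,0,0,0,0,0,0,0.1,0,0,0,0,0,0,0,0,0,0,0]}}

```text
time: 9.58
tool_pos: [0.6105, -0.0638, 0.1029]
ee_rot: [-3.14, -0.006, -1.054]
wrist_force: [0.9, -4.6, 3.6]
width: 0.0186
finger_force: 43.8
```

```bash
python3 - <<'E'
from bench import robot
o=robot.get_obs();print(o["ee_rot"],o["wrist_torque"],o["joint_positions"])
E
```

```text
[-3.13974626 -0.00617414 -1.05372451] [-0.87280482 -0.12145659  1.26547382] [-0.19466144  0.27557791  1.3949219  -0.00348852  1.46566269  2.43021036]
```

Torque rises to 1.27 N m and the bar twists in the fingers (width 13.5 to 18.6 mm), so the knob is at its end stop and tight. I'll release it and go to the stop.

Call:
{"op": "move_arm", "data": {"motion": [0,0,-0.12,0,0,0,0.5,0,0,-0.1,0,0,0,0.5,0,0,0,0,0,0,0.5,0,0,0,0,0,0,0.5,0,0,0,0,0,-0.2,0.5,0,0,0,0,0,-0.3,0.5,0,0,-0.14,0,0,-0.3,0.5,0,0,-0.14,0,0,-0.2,0.5,0,0,-0.15,0,0,0,0.5,0,0,-0.15,0,0,0,0.5,0,0,-0.15,0,0,0,0.5,0,0,-0.15,0,0,0,0.5]}}

```text
time: 10.58
tool_pos: [0.609, -0.0616, 0.2013]
ee_rot: [-3.141, -0.0, -0.186]
wrist_force: [0.6, -0.8, -0.5]
width: 0.0471
finger_force: 0.0
```

Call:
{"op": "move_arm", "data": {"motion": [0,0,0,0,0,0,0.5]}}

```text
time: 10.67
tool_pos: [0.6089, -0.0616, 0.2011]
ee_rot: [-3.141, 0.0, -0.19]
wrist_force: [-0.4, -0.4, 0.4]
width: 0.047
finger_force: 0.0
```

Call:
{"op": "move_arm", "data": {"motion": [0,0,0,-0.084,0.305,0.08,0.5,0,0,0,-0.084,0.305,0.08,0.5,0,0,0,-0.084,0.305,0.08,0.5,0,0,0,-0.084,0.305,0.08,0.5,0,0,0,-0.084,0.305,0.08,0.5,0,0,0,-0.084,0.305,0.08,0.5,0,0,0,-0.084,0.305,0.08,0.5,0,0,0,-0.084,0.305,0.08,0.5,0,0,0,-0.084,0.305,0.08,0.5,0,0,0,-0.084,0.305,0.08,0.5,0,0,0,0,0,0,0.5,0,0,0,0,0,0,0.5]}}

```text
time: 11.67
tool_pos: [0.4677, -0.3464, 0.1203]
ee_rot: [-3.14, 0.001, -0.197]
wrist_force: [0.5, -1.1, 0.4]
width: 0.047
finger_force: 0.0
```

Call:
{"op": "move_arm", "data": {"motion": [0,0,0,0,0,0.15,0.5,0,0,0,0,0,0.15,0.5,0,0,0,0,0,0.15,0.5,0,0,0,0,0,0.15,0.5,0,0,0,0,0,0.15,0.5,0,0,0,0,0,0.16,0.5,0,0,0,0,0,0,0.5]}}

```text
time: 12.25
tool_pos: [0.4679, -0.3425, 0.027]
ee_rot: [-3.138, 0.005, -0.191]
wrist_force: [-0.1, 0.2, -0.2]
width: 0.0468
finger_force: 0.0
```

Call:
{"op": "move_arm", "data": {"motion": [0,0,0,0,0,0,0,0,0,0,0,0,0,0,0,0,0,0,0,0,0,0,0,0,0,0,0,0,0,0,0,0,0,0,0,0,0,0,0,0,0,0,0,0,0,0,0,0,0,0,0,0,0,0,0,0]}}

```text
time: 12.92
tool_pos: [0.4693, -0.346, 0.0314]
ee_rot: [3.141, -0.002, -0.19]
wrist_force: [0.9, 0.2, 4.7]
width: 0.0157
finger_force: 29.9
```

Call:
{"op": "move_arm", "data": {"motion": [0,0,0,0,0,-0.15,0,0,0,0,0,0,-0.15,0,0,0,0,0,0,-0.2,0,0,0,0,0,0,-0.2,0,0,0,0,0,0,0,0,0,0,0,0,0,0,0,0,0,0,0,0,0,0]}}

```text
time: 13.5
tool_pos: [0.468, -0.3448, 0.0985]
ee_rot: [-3.14, 0.002, -0.19]
wrist_force: [0.0, -0.1, -1.2]
width: 0.0154
finger_force: 29.9
```

Call:
{"op": "move_arm", "data": {"motion": [0,0,-0.108,0,0,0,0,0,0,-0.108,0,0,0,0,0,0,-0.108,0,0,0,0,0,0,0,0.073,-0.303,0,0,0,0,0,0.073,-0.304,0,0,0,0,0,0.073,-0.304,0,0,0,0,0,0.073,-0.304,0,0,0,0,0,0.073,-0.304,0,0,0,0,0,0.073,-0.304,0,0,0,0,0,0.073,-0.304,0,0,0,0,0,0.073,-0.304,0,0,0,0,0,0.073,-0.303,0,0]}}

```text
time: 14.5
tool_pos: [0.5153, -0.0666, 0.0978]
ee_rot: [-3.14, 0.004, 0.064]
wrist_force: [0.7, -0.5, -1.1]
width: 0.0157
finger_force: 29.9
```

Call:
{"op": "move_arm", "data": {"motion": [0,0,0,0,0,0,0,0,0,0,0,0,0,0,0,0,0,0,0,0,0]}}

```text
time: 14.75
tool_pos: [0.5158, -0.0686, 0.0986]
ee_rot: [-3.142, 0.003, 0.065]
wrist_force: [1.0, 1.0, -2.0]
width: 0.0159
finger_force: 29.9
```

```bash
python3 - <<'E'
from h import *
import cv2
t=robot.snapshot("top")[:,:,::-1]; s=robot.snapshot("scene")[:,:,::-1]
cv2.imwrite("top2raw.png",t);cv2.imwrite("scene2raw.png",s)
p=np.zeros((600,800,3),np.uint8)
p[:600,:400]=cv2.resize(t[145:205,255:295],None,fx=10,fy=10,interpolation=cv2.INTER_CUBIC)
p[:600,400:]=cv2.resize(s[140:200,235:275],None,fx=10,fy=10,interpolation=cv2.INTER_CUBIC)
cv2.imwrite("pics/e.png",p)
o=robot.get_obs();print(o["tool_pos"],o["ee_rot"],o["wrist_force"])
E
```

```text
[ 0.51613668 -0.06942149  0.09932775] [3.14149680e+00 1.70360971e-03 6.29683438e-02] [ 0.22622213  0.14262451 -1.80783352]
```

View pics/e.png

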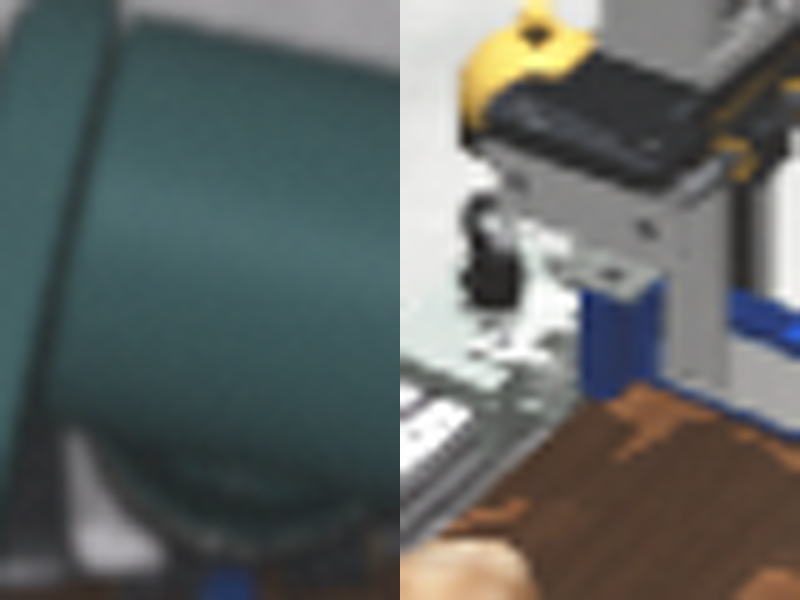

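The top view is blocked by the arm. The scene view shows the stop's head at (620,340), hovering in front of the carriage knuckles. I'll overlay model outlines to check my poses against the pictures from both cameras.

```bash
cat >> h.py <<'E'
import cv2
def loops_c():
    L=[np.array([[10.5,-42,2],[65.5,-42,2],[65.5,42,2],[10.5,42,2]])]
    a=np.linspace(0,2*np.pi,40)
    for y in(-22.5,0,22.5):
        for s in(-5,5): L.append(np.stack([9*np.cos(a),0*a+y+s,9*np.sin(a)],1))
    return L
def loops_s():
    L=[np.array([[-57,-8,44],[43,-8,44],[43,8,44],[-57,8,44]]),np.array([[57,-25,0],[57,25,0],[57,25,44],[57,-25,44]]),np.array([[43,-25,0],[43,25,0],[43,25,44],[43,-25,44]]),np.array([[-57,8,0],[43,8,0],[43,8,44],[-57,8,44]])]
    a=np.linspace(0,2*np.pi,40)
    for y in(-11.25,11.25):
        for s in(-5,5): L.append(np.stack([67.2+9*np.cos(a),0*a+y+s,42+9*np.sin(a)],1))
    return L
def panel(f,cam,o,k,loops,pose,w=400,h=300):
    x,y,z,yaw=pose;im=cv2.imread(f)[o[1]:o[1]+int(h/k)+1,o[0]:o[0]+int(w/k)+1]
    im=cv2.resize(im,None,fx=k,fy=k,interpolation=cv2.INTER_CUBIC)[:h,:w].copy()
    c,s=np.cos(yaw),np.sin(yaw)
    for L in loops:
        X=L/1000@np.array([[c,s,0],[-s,c,0],[0,0,1]])+[x,y,z]
        p=(proj(cam,X)-o+.5)*k-.5
        cv2.polylines(im,[np.round(p*16).astype(np.int32)],True,(0,0,255),1,cv2.LINE_AA,4)
    return im
E
python3 - <<'E'
from h import *
hc=(.5711,-.0652,.068,.064); st=(.4563,-.3425,0,-.19)
o=.0685
g=(.5162-.012*.998,-.0690-.012*.064,.0985-.0297,.064)
p=np.vstack([np.hstack([panel("top1raw.png","top",(255,148),9,loops_c(),hc),panel("scene1raw.png","scene",(228,152),9,loops_c(),hc)]),
np.hstack([panel("top0raw.png","top",(350,185),6,loops_s(),st),panel("scene2raw.png","scene",(240,155),7,loops_s(),g)])])
cv2.imwrite("pics/f.png",p)
E
```

```text
(no output)
```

View pics/f.png

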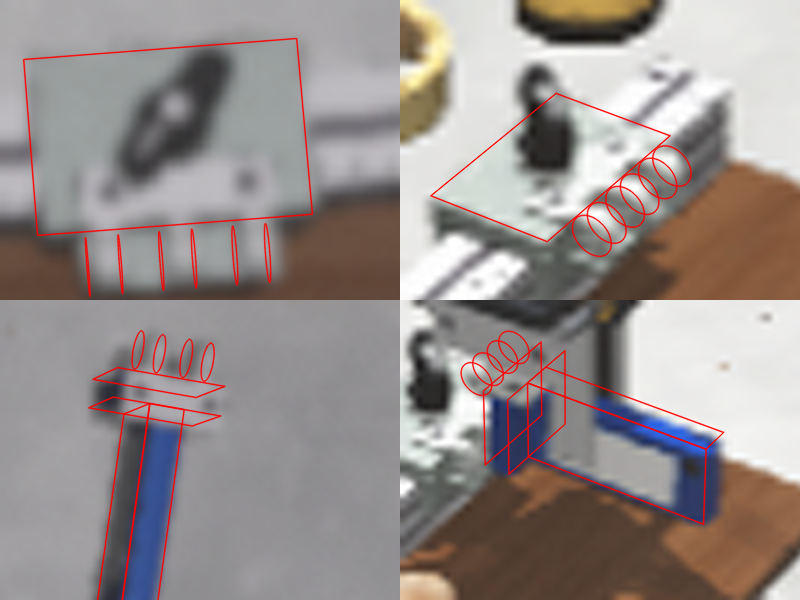

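The carriage overlay fits in the top view. In the scene view, carriage and stop both show the same small upward offset of about 1 px, so their relative pose looks right. I'll go down slightly short in x and feel for contact.

Call:
{"op": "move_arm", "data": {"motion": [0,0,0,-0.04,0,0,0,0,0,0,0,0,0.12,0,0,0,0,0,0,0.12,0,0,0,0,0,0,0,0,0,0,0,0,0,0,0]}}

```text
time: 15.27
tool_pos: [0.5113, -0.0687, 0.0743]
ee_rot: [-3.14, 0.004, 0.064]
wrist_force: [-0.1, 0.6, -0.8]
width: 0.0155
finger_force: 29.9
```

Call:
{"op": "move_arm", "data": {"motion": [0,0,0,0,0,0.03,0,0,0,0,0,0,0.03,0,0,0,0,0,0,0,0,0,0,0,0,0,0,0]}}

```text
time: 15.6
tool_pos: [0.5128, -0.0689, 0.0704]
ee_rot: [3.141, -0.0, 0.064]
wrist_force: [0.4, -2.0, -1.3]
width: 0.0156
finger_force: 29.9
```

Call:
{"op": "move_arm", "data": {"motion": [0,0,0,0,0,0.03,0,0,0,0,0,0,0,0,0,0,0,0,0,0,0]}}

```text
time: 15.85
tool_pos: [0.5132, -0.0691, 0.0674]
ee_rot: [3.141, -0.001, 0.064]
wrist_force: [0.5, -2.5, -2.0]
width: 0.0159
finger_force: 29.9
```

Call:
{"op": "move_arm", "data": {"motion": [0,0,0,0,0.008,0.03,0,0,0,0,0,0,0,0,0,0,0,0,0,0,0]}}

```text
time: 16.1
tool_pos: [0.5125, -0.0694, 0.0638]
ee_rot: [-3.141, 0.001, 0.064]
wrist_force: [1.2, -0.8, -1.8]
width: 0.0159
finger_force: 29.9
```

Call:
{"op": "move_arm", "data": {"motion": [0,0,0,0,0,0.03,0,0,0,0,0,0,0,0,0,0,0,0,0,0,0]}}

```text
time: 16.35
tool_pos: [0.5125, -0.0694, 0.0609]
ee_rot: [-3.141, 0.001, 0.064]
wrist_force: [-0.1, -1.1, -1.8]
width: 0.0157
finger_force: 29.9
```

Call:
{"op": "move_arm", "data": {"motion": [0,0,0,0,0,0.03,0,0,0,0,0,0,0,0,0,0,0,0,0,0,0]}}

```text
time: 16.6
tool_pos: [0.5126, -0.0694, 0.058]
ee_rot: [-3.141, 0.001, 0.064]
wrist_force: [0.3, -1.8, -1.5]
width: 0.0158
finger_force: 29.9
```

Call:
{"op": "move_arm", "data": {"motion": [0,0,0,0,0,0.015,0,0,0,0,0,0,0,0,0,0,0,0,0,0,0]}}

```text
time: 16.85
tool_pos: [0.5129, -0.0694, 0.0568]
ee_rot: [3.142, -0.0, 0.064]
wrist_force: [0.8, -0.2, -1.0]
width: 0.0157
finger_force: 29.9
```

Call:
{"op": "move_arm", "data": {"motion": [0,0,0,0,0,0.01,0,0,0,0,0,0,0,0,0,0,0,0,0,0,0]}}

```text
time: 17.1
tool_pos: [0.513, -0.0696, 0.0564]
ee_rot: [3.141, -0.001, 0.064]
wrist_force: [-1.7, -0.6, 3.9]
width: 0.0158
finger_force: 30.0
```

The vertical force rises by about 5 N, which is contact with the ledge. I'll lift slightly and feel for the face in +x.

Call:
{"op": "move_arm", "data": {"motion": [0,0,0,0,0,-0.01,0,0,0,0,0.02,0,0,0,0,0,0,0,0,0,0,0,0,0,0,0,0,0]}}

```text
time: 17.43
tool_pos: [0.5147, -0.0694, 0.0566]
ee_rot: [3.141, 0.0, 0.064]
wrist_force: [-0.5, -1.6, 0.7]
width: 0.0157
finger_force: 30.0
```

Call:
{"op": "move_arm", "data": {"motion": [0,0,0,0.01,0,0,0,0,0,0,0,0,0,0,0,0,0,0,0,0,0]}}

```text
time: 17.68
tool_pos: [0.5157, -0.0694, 0.0567]
ee_rot: [3.141, 0.0, 0.064]
wrist_force: [-2.1, -1.6, 1.2]
width: 0.0157
finger_force: 30.0
```

Call:
{"op": "move_arm", "data": {"motion": [0,0,0,0.01,0,0,0,0,0,0,0,0,0,0,0,0,0,0,0,0,0]}}

```text
time: 17.93
tool_pos: [0.5168, -0.0693, 0.0567]
ee_rot: [3.141, 0.0, 0.064]
wrist_force: [-1.3, -1.7, 0.7]
width: 0.0158
finger_force: 30.0
```

Call:
{"op": "move_arm", "data": {"motion": [0,0,0,0.01,0,0,0,0,0,0,0,0,0,0,0,0,0,0,0,0,0]}}

```text
time: 18.18
tool_pos: [0.5179, -0.0692, 0.0567]
ee_rot: [3.141, -0.0, 0.064]
wrist_force: [-1.9, -2.0, 0.4]
width: 0.0159
finger_force: 30.0
```

Call:
{"op": "move_arm", "data": {"motion": [0,0,0,0.01,0,0,0,0,0,0,0,0,0,0,0,0,0,0,0,0,0]}}

```text
time: 18.43
tool_pos: [0.5189, -0.0691, 0.0567]
ee_rot: [3.141, -0.0, 0.064]
wrist_force: [-0.8, -1.9, -0.3]
width: 0.0157
finger_force: 30.0
```

Call:
{"op": "move_arm", "data": {"motion": [0,0,0,0.01,0,0,0,0,0,0,0,0,0,0,0,0,0,0,0,0,0]}}

```text
time: 18.68
tool_pos: [0.5199, -0.0691, 0.0567]
ee_rot: [3.141, -0.0, 0.064]
wrist_force: [-1.1, -1.3, 0.1]
width: 0.0157
finger_force: 30.0
```

Call:
{"op": "move_arm", "data": {"motion": [0,0,0,0.01,0,0,0,0,0,0,0,0,0,0,0,0,0,0,0,0,0]}}

```text
time: 18.93
tool_pos: [0.5205, -0.0691, 0.0567]
ee_rot: [3.141, 0.001, 0.064]
wrist_force: [-3.6, -1.4, -0.2]
width: 0.0156
finger_force: 30.0
```

Call:
{"op": "move_arm", "data": {"motion": [0,0,0,0.01,0,0,0,0,0,0,0,0,0,0,0,0,0,0,0,0,0]}}

```text
time: 19.18
tool_pos: [0.5206, -0.0691, 0.0567]
ee_rot: [3.141, 0.003, 0.064]
wrist_force: [-5.9, -1.7, 1.7]
width: 0.0159
finger_force: 30.0
```

Face contact is at about x = 0.5204. I'll back off 1.5 mm, lift 0.6 mm, and check the side play to confirm the knuckles are in the gaps.

Call:
{"op": "move_arm", "data": {"motion": [0,0,0,-0.02,0,-0.006,0,0,0,0,0,0,0,0,0,0,0,0,0,0,0,0,0,0,0,0,0,0]}}

```text
time: 19.52
tool_pos: [0.52, -0.069, 0.0573]
ee_rot: [3.141, -0.0, 0.064]
wrist_force: [-0.0, -2.2, -0.8]
width: 0.016
finger_force: 30.0
```

Call:
{"op": "move_arm", "data": {"motion": [0,0,0,0,0.01,0,0,0,0,0,0,0.01,0,0,0,0,0,0,0,0,0,0,0,0,0,0,0,0]}}

```text
time: 19.85
tool_pos: [0.52, -0.0708, 0.0573]
ee_rot: [-3.141, -0.0, 0.064]
wrist_force: [0.3, 0.3, -0.8]
width: 0.016
finger_force: 30.0
```

Call:
{"op": "move_arm", "data": {"motion": [0,0,0,0,-0.02,0,0,0,0,0,0,-0.02,0,0,0,0,0,0,0,0,0,0,0,0,0,0,0,0]}}

```text
time: 20.18
tool_pos: [0.5199, -0.0686, 0.0574]
ee_rot: [3.138, -0.0, 0.064]
wrist_force: [1.2, -5.0, -2.3]
width: 0.0159
finger_force: 30.0
```

Call:
{"op": "move_arm", "data": {"motion": [0,0,0,0,0.025,0,0,0,0,0,0,0.025,0,0,0,0,0,0,0,0,0,0,0,0,0,0,0,0]}}

```text
time: 20.52
tool_pos: [0.5199, -0.0716, 0.0573]
ee_rot: [-3.141, 0.0, 0.065]
wrist_force: [-1.0, 1.1, -1.7]
width: 0.016
finger_force: 30.0
```

Call:
{"op": "move_arm", "data": {"motion": [0,0,0,0,0.01,0,0,0,0,0,0,0,0,0,0,0,0,0,0,0,0]}}

```text
time: 20.77
tool_pos: [0.5199, -0.072, 0.0573]
ee_rot: [-3.14, 0.0, 0.065]
wrist_force: [0.0, 3.7, -0.7]
width: 0.016
finger_force: 30.0
```

The walls are at y = -0.0691 and -0.0716, giving exactly the expected 2.5 mm of play, so the knuckles are in the gaps. Now I centre it.

Call:
{"op": "move_arm", "data": {"motion": [0,0,0,-0.011,-0.025,0,0,0,0,0,0,0,0,0,0,0,0,0,0,0,0,0,0,0,0,0,0,0,0,0,0,0,0,0,0]}}

```text
time: 21.18
tool_pos: [0.5188, -0.071, 0.0574]
ee_rot: [3.141, -0.0, 0.064]
wrist_force: [0.2, 0.3, -1.3]
width: 0.0158
finger_force: 30.0
```

```bash
python3 - <<'E'
from h import *
s=robot.snapshot("scene")[:,:,::-1];cv2.imwrite("scene3raw.png",s)
o=robot.get_obs();print(o["tool_pos"],o["ee_rot"],o["wrist_force"],o["wrist_torque"],o["qvel"].round(4))
x,y,z=o["tool_pos"];
st=(x-.012,y-.0008,.026,.064)
a=panel("scene3raw.png","scene",(232,145),8,loops_s()[1:],st,400,500); b=panel("scene3raw.png","scene",(232,145),8,[],st,400,500)
cv2.imwrite("pics/g.png",np.hstack([a,b]))
E
```

```text
[ 0.51882742 -0.07092939  0.05742836] [ 3.14108071e+00 -1.19515830e-04  6.40367883e-02] [ 0.35290195  0.52191261 -1.56574256] [0.01876474 0.00587863 0.00115328] [-0.0003  0.0008 -0.0005  0.001   0.0003 -0.0031]
```

View pics/g.png

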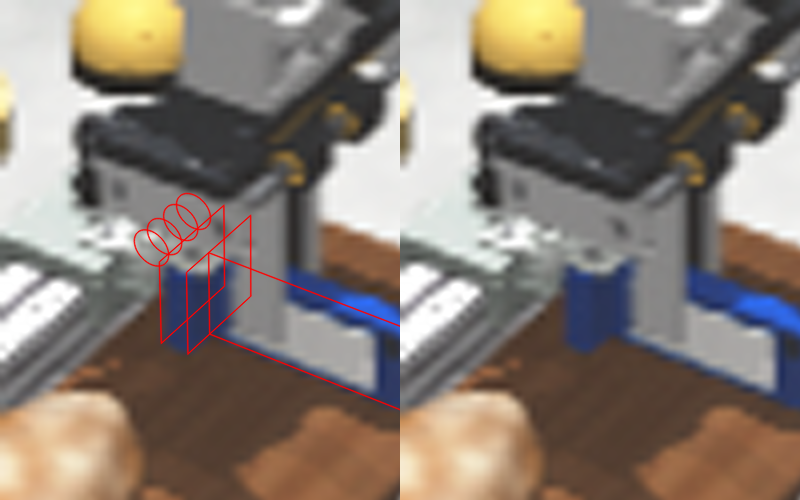

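The picture shows the stop level with its head at (595,305), right at the hinge. The offset from the overlay is the same small one as before. After a 0.5 mm nudge I hand in.

Call:
{"op": "move_arm", "data": {"motion": [0,0,0,0,-0.005,0,0,0,0,0,0,0,0,0,0,0,0,0,0,0,0,0,0,0,0,0,0,0]}}

```text
time: 21.57
tool_pos: [0.5188, -0.0702, 0.0574]
ee_rot: [3.141, 0.0, 0.064]
wrist_force: [-0.1, -0.6, -1.0]
width: 0.0164
finger_force: 30.0
```

```bash
python3 -c "
from bench import robot
print(robot.get_obs()['wrist_force']);print(robot.close_job())"
```

```text
[-0.12230481 -0.6072243  -1.04483896]
the job is handed in; nothing more can be done
None
```

I turned the clamp knob to what felt like its end stop, and the stop is still held level in the hinge gaps, centred by touch with almost no force on it; the job is handed in at about 21.6 s, but no verdict came back.

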